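Run a cleaning tap down the threaded hole of a microscope foot

TASK

First push the red-balled clamp lever fully over, away from the robot, so that the microscope foot is locked. Then work the tap down its threaded hole by the red crank grip: half a turn clockwise (seen from above), a quarter turn back, half a turn clockwise again, a quarter turn back, and then slowly clockwise until you feel it come up firm on the bottom of the hole; keep it pressed there for half a second, firmly but never hard, because the thin tap snaps. Last, ease it a quarter turn back, let go, and leave everything else on the bench where it is.

Things in the scene. Friction and masses are not known exactly. Their poses are not given: they have to be found in the camera images.
- stand: Microscope foot (white casting 150 x 132 mm, top 52 mm above the table, black round boss 64 mm across on it, top at 79 mm) on an aluminium plate 220 (x) x 350 (y, from -190 to +160) x 12 mm, bolted to the table. Origin: on the tap's upright axis, at table height; z up. A lever stands at its -y end; an eyepiece (52 mm tall) and a brass objective (42 mm) stand loose on the plate near its +y end, 125 to 140 mm from the axis.
- hub (a point): Centre of the crank's hub top, on the tap's axis, 136 mm above the table at the start; the whole crank sinks 2.5 mm per full turn of progress. Nothing of the crank but the red grip stands higher than 138 mm.
- grip_mid (a point): Middle of the red upright crank grip: a free-spinning round sleeve 18 mm across, from 132 to 178 mm above the table, this point at 158 mm. It stands 60 mm from the tap's axis and circles round it; under it the crank's arm (top 131 mm). At the start it lies on the stand's -x side. Because the sleeve spins, a hand holding it need not turn.
- pointer (a joint): Progress: angle (rad) by which the tap has been run forward, 0 at the start; shown by the yellow pointer under the crank, which the tap pushes ahead clockwise and which stays when the tap is turned back. Turning it forward takes a steady 0.2 N m (about 3.5 N at the grip). The bottom of the hole stops it hard, at a point that differs from case to case and cannot be seen, between 5.1 and 6.0 rad.
- tap (a joint): How far the tap stands turned back (counter-clockwise) from its farthest point: 0 there, -1.57 a quarter turn back. Nearly free to turn between (0.03 N m). It must never be backed past -2.4.
- twist (a joint): Twist (rad) of the thin tap's shank between the crank and the thread, proportional to the turning load: 0.25 rad per N m (0.015 rad per N at the grip); positive when the crank is pressed clockwise. About 0.05 while running forward; 0.125 (0.5 N m, 8.3 N at the grip) is firm on the bottom; beyond 0.275 (1.1 N m, 18 N at the grip), either way, it snaps.
- clamp (a joint): Clamp lever angle (rad): 0 to 0.15 at the start, leaning towards the stand's -x side; 1.0 is fully over, leaning to +x. It stays where it is left and moves at under 1.5 N at its ball.
- clamp_tip (a point): Centre of the red ball (26 mm across) on the clamp lever. The lever turns in the stand's x-z plane about a pivot 34 mm above the table, 150 mm from the tap's axis on the stand's -y side; the ball is 80 mm from the pivot and travels about 77 mm along the stand's +x, at 104 mm height at both ends and 114 mm half-way.
- eyepiece_a: Bystander: black eyepiece standing on the plate, 34 mm across, 52 mm tall; origin under its centre. Leave alone.
- lens_a: Bystander: brass objective standing on the plate, 24 mm across, 42 mm tall; origin under its centre. Leave alone.
- eyepiece_b: Bystander: black eyepiece on the table, 34 mm across, 52 mm tall. Leave alone.
- slide_box: Bystander: blue slide box 90 x 80 x 32 mm. Leave alone.
- jar: Bystander: amber jar 50 mm across, 70 mm tall. Leave alone.
- driver: Bystander: screwdriver lying on the table. Leave alone.
- dish: Bystander: white dish 80 mm across, 18 mm tall. Leave alone.

How it is judged (in metres and radians):
On the way, in this order (a step that is already met when the one before it is completed fails the run):
1. the clamp lever is fully over, and the tap not yet run forward (value of joint clamp above 0.85 rad and value of joint pointer below 0.5 rad), for 0.05 s.
2. the tap has been run forward about half a turn (progress past 0.4 turn) (value of joint pointer above 2.5 rad), for 0.05 s.
3. it is turned back about a quarter turn (1.2 rad or more), progress not past 0.6 turn (value of joint tap below -1.2 rad and value of joint pointer below 3.75 rad), for 0.05 s.
4. forward half a turn again (progress past 0.61 turn) (value of joint pointer above 3.85 rad), for 0.05 s.
5. turned back about a quarter turn again, before the bottom is reached (progress not past 5.1 rad) (value of joint tap below -1.2 rad and value of joint pointer below 5.1 rad), for 0.05 s.
6. forward until firm on the bottom: the shank's twist above 0.125 rad for 0.2 s (value of joint pointer above 5.05 rad and value of joint twist above 0.125 rad), for 0.2 s.
At the end, for the whole second after the job is handed in: The tap has been to the bottom of the hole (progress past 5.05 rad) and stands eased back by 1.2 to 2.4 rad, unloaded (twist within 0.04 rad) and at rest; the clamp lever is over (above 0.85 rad) (value of joint pointer above 5.05 rad and value of joint tap between -2.4 and -1.2 rad and value of joint twist between -0.04 and 0.04 rad and value of joint clamp above 0.85 rad and angular speed of twist below 0.1 rad/s); the robot touches nothing.
It fails at once if the tap is overloaded and snaps (twist beyond 0.275 rad either way) (value of joint twist above 0.275 rad or value of joint twist below -0.275 rad).
It fails at once if the tap is backed out by more than 2.4 rad (value of joint tap below -2.4 rad).
It fails at once if a bystander (eyepieces, objective, slide box, jar, screwdriver, dish) is moved by more than 25 mm (distance of any of eyepiece_a, lens_a, eyepiece_b, slide_box, jar, driver, dish from where it was at the start of the episode above 0.025 m).
It also fails if it takes over 70 s, if anything falls off the work surface, if the arm or the gripper's body presses on something with over 40 N, if the wrist force passes 120 N, or if a joint passes its speed limit or range.

ROBOT

A 6-joint arm with a two-finger parallel gripper is mounted at the origin on the work surface. World frame = base frame: x ahead of the robot, y to its left, z up, the work surface at z = 0. Lengths are in mm, angles in rad, forces in N, time in s.
With the tool pointing down it reaches from about 350 to 725 mm from the base axis. Payload 6 kg.
Tool frame: the origin (TCP) lies at the very end of the fingers, on their centre line; the grasp point (between the pads) lies 19 mm behind it; x points along the fingers, y is the direction in which the jaws open and shut, and the axes are right-handed (so a half turn about x gives the same grasp; the last joint's range is limited). The gripper opens to 85 mm and grips with 20 to 120 N. Pads are 22 mm wide; open, the fingers measure 114 mm over their backs; the gripper's body (76 mm by 85 mm) begins 54 mm behind the grasp point. The pads swing forward as they close: fully open they stand 13 mm farther back than shut.
Start: joints at [1.442, 0.04, 0.085, 0, -1.615, -0.334], TCP at [267.845, 536.873, 231.261] pointing down, gripper open.
Joint ranges: [-2.56, 2.56], [-1.29, 2.01], [-1.08, 1.49], [-3.29, 1.98], [-2.81, -0.18], [-2.99, 2.99]. Speed limits (rad/s): [2.57, 2.57, 3.01, 3.14, 3.14, 3.14].

INTERFACE

Orientations are given as a 3x3 rotation matrix whose columns are the frame's x, y, z axes.
In Python, from plant import r, imaging gives the robot as it stands.
- The arm moves only by the tool apply_moves, never from a script. Its argument "increments" is a list of rows, each a list of 3 entries, a list of its own where there are three numbers: the closure, from 0 (fully open) to 1 (shut), then the shift along the tool's x, y, z in mm, then the turn about the tool's x in rad. In form: [[grip, [x, y, z], turn], ...]. A call has exactly 5 rows; each row is the pose to reach, as a shift and turn from the pose commanded when the call began, along the tool's axes at that moment; what a row does not reach only later rows make up. A row lasts 1/12 s, in which the tool goes at most 41.7 mm and 7.16 degrees, less where a joint would pass 70% of its speed; a pose out of reach is approached as far as the arm can. A call with a gripper value outside its range is refused whole. The fingers move at their own pace and stop on an object; "force" is the grip in N (left out, the last holds). Time passes only in rows, so rows that repeat a pose let the fingers close, or fill a call up. It gives the time, the measured TCP pose, the force and the opening at its end, in the units of the state.
- r.read_state(): the state, without advancing time (a new reading comes with each control period).
- imaging.read_camera(name): name is "scene" or "top"; returns the picture (420x560x3 uint8, blue, green, red); there is no depth.
- imaging.camera_params(name): a dict with "K" (3x3 intrinsics, pixels), "k1" (the pictures are not rectified: a ray, as slopes to the right and down, at radius r is drawn at 1 + k1 r^2 times it, then the intrinsics apply), "view" (4x4, takes a point from world to camera coordinates). Camera axes: x right, y down, z forward; pixel columns grow to the right and rows downward; lengths in mm; the calibration is good to about 2 mm. A picture is of the moment at which its call begins. camera_params takes no time and is no camera call.
- r.hand_in(): hands the job in, once; it reports no verdict.
The state is a dict: "time": time; "q": joint angles; "dq": joint speeds; "tau": joint torques, N m; "ee_pos": TCP position; "ee_rot": TCP orientation; "contact_force": force on the tool from outside, world axes, zero at the start; "torque": the same for the moment, N m; "gripper_width": finger opening in mm.
Only numpy, scipy, OpenCV 4.12 (cv2) and the standard library are available. Lean on these libraries where they do the work, as an engineer would, in place of code of your own. Each camera call takes 0.05 s, during which the arm holds its last target. There are 200 camera calls.

## Working session

There is one attempt and no reset: what is moved stays moved. The work goes in short steps, Python scripts to look and compute and a tool call to move; the robot and the scene stay as the last step left them, time stands still between calls to the robot, and variables do not carry over. Pictures are saved under pics/ and viewed, about 8 in all and at most 12, crops included, and the job is handed in when it is done.

Besides the shell and the picture viewer there is one more tool, called as a command line: name --argument value ..., lists and objects as JSON in quotes. apply_moves: Moves the arm, as the interface text tells. Its arguments: {"type":"object","properties":{"increments":{"type":"array","items":{"type":"array"}},"force":{"type":"number"}},"required":["increments"]}

```bash
ls; mkdir -p pics
python3 - <<'E'
from plant import r, imaging
import cv2, numpy as np
s=r.read_state()
for k in ("time","ee_pos","ee_rot","contact_force","gripper_width"): print(k,np.round(s[k],3).tolist())
for n in ("scene","top"):
    p=imaging.camera_params(n); print(n,np.round(p["K"],1).tolist(),p["k1"],np.round(p["view"],3).tolist())
    cv2.imwrite(f"pics/{n}0.png",imaging.read_camera(n))
E
```

```text
pics
time 0.0
ee_pos [267.673, 536.631, 230.285]
ee_rot [[-0.001, -0.446, -0.895], [-0.002, -0.895, 0.446], [-1.0, 0.002, -0.0]]
contact_force [0.362, -1.325, -0.6]
gripper_width 85.543
scene [[392.8, 0.0, 275.6], [0.0, 392.8, 213.3], [0.0, 0.0, 1.0]] -0.05523107176290097 [[-0.708, 0.706, 0.005, 375.07], [0.483, 0.49, -0.726, -185.856], [-0.515, -0.511, -0.688, 1361.189], [0.0, 0.0, 0.0, 1.0]]
top [[483.7, 0.0, 288.3], [0.0, 483.7, 213.0], [0.0, 0.0, 1.0]] 0.0015808412209916312 [[-0.124, -0.992, 0.004, 52.525], [-0.972, 0.121, -0.203, 554.741], [0.201, -0.029, -0.979, 1305.179], [0.0, 0.0, 0.0, 1.0]]
```

View pics/top0.png

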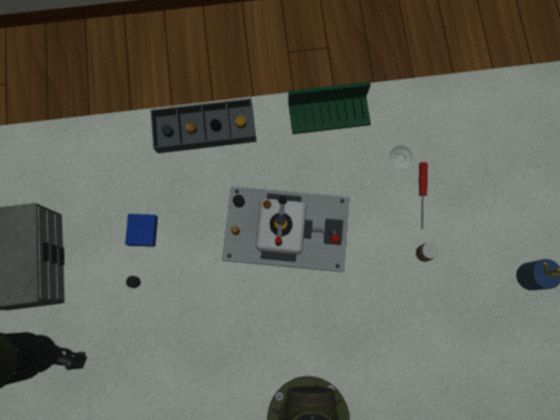

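View pics/scene0.png

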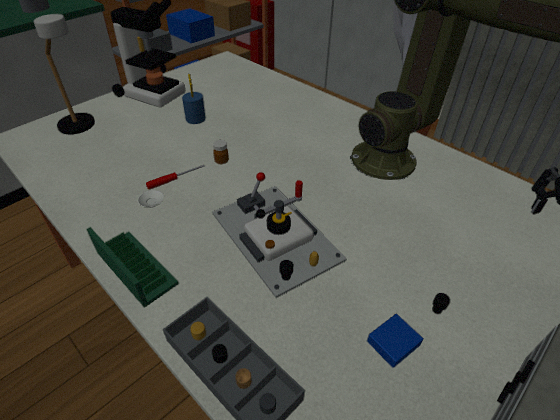

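```bash
cat > h.py <<'E'
import numpy as np, cv2
from plant import r, imaging
def und(n,px):
    p=imaging.camera_params(n); K=np.array(p["K"]); d=(np.array(px,float)-K[:2,2])/np.diag(K)[:2]
    u=d.copy()
    for _ in range(20): u=d/(1+p["k1"]*(u@u))
    V=np.array(p["view"]); R=V[:3,:3]; return -R.T@V[:3,3], R.T@np.append(u,1)
def plane(n,px,z):
    o,d=und(n,px); return o+d*(z-o[2])/d[2]
def tri(a,b):
    o1,d1=und("top",a); o2,d2=und("scene",b)
    t=np.linalg.lstsq(np.c_[d1,-d2],o2-o1,rcond=None)[0]; p,q=o1+t[0]*d1,o2+t[1]*d2
    return (p+q)/2, np.linalg.norm(p-q)
def proj(n,P):
    p=imaging.camera_params(n); V=np.array(p["view"]); c=V[:3,:3]@P+V[:3,3]; u=c[:2]/c[2]; K=np.array(p["K"])
    return u*(1+p["k1"]*(u@u))*np.diag(K)[:2]+K[:2,2]
def red(img,box):
    x0,y0,x1,y1=box; h=cv2.cvtColor(img,cv2.COLOR_BGR2HSV)[y0:y1,x0:x1]
    m=(((h[...,0]<7)|(h[...,0]>173))&(h[...,1]>150)&(h[...,2]>70)).astype(np.uint8)
    n,_,st,c=cv2.connectedComponentsWithStats(m)
    return [(np.round(c[i]+[x0,y0],1).tolist(),(st[i]+[x0,y0,0,0,0]).tolist()) for i in range(1,n) if st[i,4]>8]
E
python3 - <<'E'
from h import *
T=cv2.imread("pics/top0.png");S=cv2.imread("pics/scene0.png")
print(red(T,(215,180,360,280)));print(red(S,(200,160,340,300)))
# plate corners
for img,n,b in((T,"top",(215,180,360,280)),):
    h=cv2.cvtColor(img,cv2.COLOR_BGR2HSV); print(h[260,250],h[262,320],h[290,280],h[190,310],h[170,300])
a=cv2.resize(T[175:285,210:360],None,fx=4,fy=4,interpolation=cv2.INTER_CUBIC)[:, :]
b=cv2.resize(S[160:300,205:350],None,fx=4,fy=4,interpolation=cv2.INTER_CUBIC)
cv2.imwrite("pics/c1.png",a);cv2.imwrite("pics/c2.png",b)
E
```

```text
[([334.9, 238.3], [331, 235, 8, 7, 42]), ([277.9, 239.6], [276, 237, 5, 6, 27])]
[([259.7, 175.6], [257, 173, 7, 7, 39]), ([297.3, 187.3], [295, 181, 7, 16, 58])]
[ 98  19 106] [110  15 103] [ 54  18 138] [ 48  19 132] [ 49  15 134]
```

View pics/c1.png

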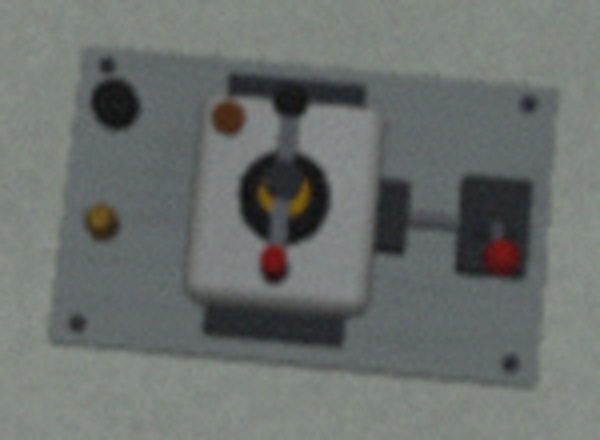

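View pics/c2.png

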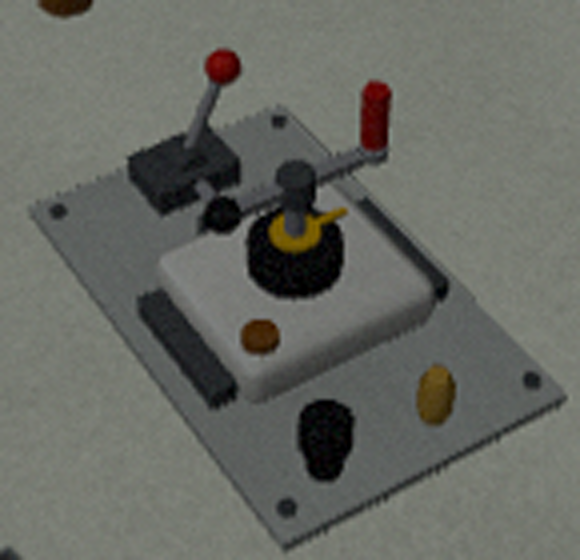

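Run:
```python
from h import *
np.set_printoptions(precision=1,suppress=True)
b,e=tri([334.9,238.3],[259.7,175.6]);print("ball",b,e)
g,e=tri([277.9,239.6],[297.3,187.3]);print("grip",g,e)
t=lambda x,y:(210+(x+.5)/4-.5,175+(y+.5)/4-.5)
s=lambda x,y:(205+(x+.5)/4-.5,160+(y+.5)/4-.5)
C=[plane("top",t(*c),12)[:2] for c in((84,46),(558,90),(535,387),(50,344))]
print(np.array(C)); 
C=np.array(C); xa=(C[0]-C[3]+C[1]-C[2])/2; ya=(C[0]-C[1]+C[3]-C[2])/2
print(np.linalg.norm(xa),np.linalg.norm(ya)); 
th1=np.arctan2(xa[1],xa[0]);th2=np.arctan2(-ya[0],ya[1]);print(th1,th2)
th=(th1+2*th2)/3; R=np.array([[np.cos(th),-np.sin(th)],[np.sin(th),np.cos(th)]])
ax=C.mean(0)+R@[0,15]; print("axis from plate",ax)
print("hub top",plane("top",t(287,177),136), tri(t(287,177),s(297,168)))
print("scene corners",[plane("scene",s(*c),12)[:2] for c in((285,550),(30,208),(280,104),(567,398))])
print("ball in stand",R.T@(b[:2]-ax),"grip",R.T@(g[:2]-ax))
for n,p in (("eyep",(115,103)),("lens",(101,222))): print(n,R.T@(plane("top",t(*p),45)[:2]-ax))
```

```text
ball [ 462.5 -130.9  110.3] 1.603832568839256
grip [470.8  20.1 161.1] 3.349964298845136
[[ 667.2  140.2]
 [ 591.2 -200.9]
 [ 378.8 -152.3]
 [ 451.9  186.3]]
219.06006863081217 347.9575041706104
-0.21798359328981298 -0.21594529472099586
axis from plate [525.5   8. ]
hub top [527.3   5.7 136. ] (array([526.3,   6.3, 138.8]), np.float64(1.3908604748343236))
scene corners [array([671.7, 143.2]), array([ 594.3, -198.4]), array([ 379.7, -154.8]), array([458.3, 189.3])]
ball in stand [ -31.6 -149.2] grip [-56.1   0.1]
eyep [ 61.9 128. ]
lens [-24.5 128.1]
```

apply_moves --increments '[[1,[0,23,-19],-0.05],[1,[0,47,-38],-0.1],[1,[0,70,-56],-0.15],[1,[0,94,-75],-0.2],[1,[0,117,-94],-0.246]]' --force 20

```text
time: 0.52
ee_pos: [299.7, 388.7, 230.7]
ee_rot: [[-0.0, -0.212, -0.977], [-0.001, -0.977, 0.212], [-1.0, 0.001, 0.0]]
contact_force: [0.9, -0.0, 1.3]
gripper_width: 25.5
```

apply_moves --increments '[[1,[0,32,-15],0],[1,[0,64,-29],0],[1,[0,95,-44],0],[1,[0,127,-58],0],[1,[0,159,-73],0]]'

```text
time: 0.93
ee_pos: [336.6, 217.6, 231.0]
ee_rot: [[-0.0, -0.214, -0.977], [0.0, -0.977, 0.214], [-1.0, -0.0, 0.0]]
contact_force: [1.8, 0.4, 1.0]
gripper_width: -0.1
```

apply_moves --increments '[[1,[0,32,-15],0],[1,[0,64,-29],0],[1,[0,95,-44],0],[1,[0,127,-58],0],[1,[0,159,-73],0]]'

```text
time: 1.35
ee_pos: [373.6, 46.7, 231.3]
ee_rot: [[0.0, -0.214, -0.977], [0.001, -0.977, 0.214], [-1.0, -0.001, -0.0]]
contact_force: [0.3, 0.6, -0.2]
gripper_width: 0.1
```

apply_moves --increments '[[1,[0,32,-15],0],[1,[0,64,-29],0],[1,[0,95,-44],0],[1,[0,127,-58],0],[1,[0,158,-73],0]]'

```text
time: 1.77
ee_pos: [410.9, -123.7, 231.3]
ee_rot: [[0.0, -0.215, -0.977], [0.0, -0.977, 0.215], [-1.0, -0.0, -0.0]]
contact_force: [1.3, 0.4, 0.4]
gripper_width: 0.4
```

apply_moves --increments '[[1,[30,-3,0],0],[1,[62,-3,0],0],[1,[94,-3,0],0],[1,[120,-3,0],0],[1,[136,-3,0],0]]'

```text
time: 2.18
ee_pos: [410.1, -118.9, 91.5]
ee_rot: [[-0.004, -0.216, -0.976], [0.0, -0.976, 0.216], [-1.0, 0.001, 0.004]]
contact_force: [-0.1, 0.4, -0.1]
gripper_width: -0.4
```

apply_moves --increments '[[1,[0,0,-8],0],[1,[0,0,-17],0],[1,[0,0,-27],0],[1,[0,0,-36],0],[1,[0,0,-45],0]]'

```text
time: 2.6
ee_pos: [455.7, -128.7, 94.9]
ee_rot: [[-0.001, -0.215, -0.977], [-0.0, -0.977, 0.215], [-1.0, 0.0, 0.001]]
contact_force: [-1.7, 0.0, 1.5]
gripper_width: -0.0
```

apply_moves --increments '[[1,[0,0,-10],0],[1,[0,0,-20],0],[1,[0,0,-30],0],[1,[0,0,-40],0],[1,[0,0,-49],0]]'

```text
time: 3.02
ee_pos: [503.5, -139.1, 94.4]
ee_rot: [[-0.002, -0.215, -0.977], [0.0, -0.977, 0.215], [-1.0, 0.0, 0.002]]
contact_force: [-0.9, 0.1, -0.6]
gripper_width: -0.0
```

Run:
```python
from h import *
T=imaging.read_camera("top");S=imaging.read_camera("scene")
print(red(T,(215,180,360,280)));print(red(S,(200,160,340,300)))
s=r.read_state();print(s["ee_pos"],s["contact_force"])
a=cv2.resize(T[175:285,210:360],(400,293),interpolation=cv2.INTER_CUBIC)
b=cv2.resize(S[140:290,205:350],(400,414),interpolation=cv2.INTER_CUBIC)
cv2.imwrite("pics/push.png",np.hstack([cv2.copyMakeBorder(a,0,121,0,0,0),b]))
```

```text
[]
[([238.5, 183.7], [235, 180, 8, 8, 44]), ([297.7, 187.9], [295, 181, 8, 17, 69])]
[ 503.78881983 -139.15503106   94.42342486] [ 0.83225342 -0.65201259 -0.48477062]
```

View pics/push.png

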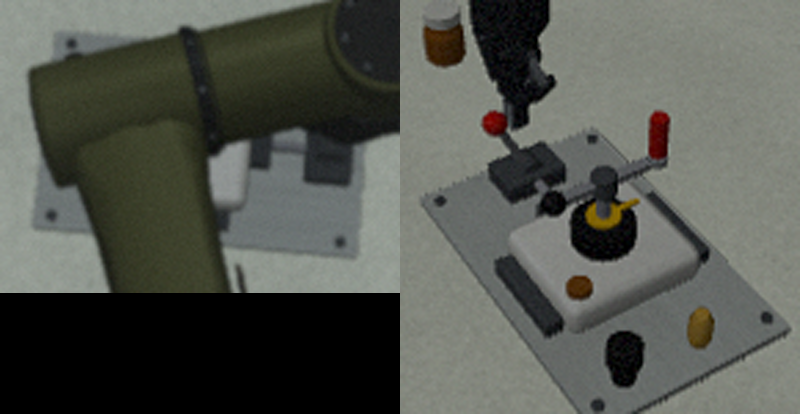

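apply_moves --increments '[[1,[0,0,-1],0],[1,[0,0,-2],0],[1,[0,0,-3],0],[1,[0,0,-4],0],[1,[0,0,-4],0]]'

```text
time: 3.53
ee_pos: [507.3, -139.8, 95.3]
ee_rot: [[-0.0, -0.215, -0.977], [0.0, -0.977, 0.215], [-1.0, 0.0, 0.0]]
contact_force: [-0.8, 1.1, -0.2]
gripper_width: 0.1
```

Run:
```python
from h import *
S=imaging.read_camera("scene"); k=red(S,(200,160,275,300)); print(k)
u=np.array([.9766,-.2145]);v=np.array([.2145,.9766]);p0=np.array([494.8,-139.5])
for z in (106,109,112):
    q=plane("scene",k[0][0],z)[:2]-p0; print(z,q@u,q@v)
s=r.read_state();print(s["ee_pos"],s["contact_force"])
```

```text
[([237.6, 184.3], [234, 181, 8, 8, 45])]
106 36.57665332495574 -3.0683676237548765
109 38.18045672724996 0.26501409712053653
112 39.78426012954413 3.5983958179961726
[ 507.33220788 -139.84546471   95.26789226] [-1.14921344  0.30386596 -0.60724311]
```

apply_moves --increments '[[1,[0,0,10],0],[1,[0,0,25],0],[1,[-38,0,25],0],[1,[-78,0,25],0],[1,[-118,0,25],0]]'

```text
time: 4.0
ee_pos: [482.4, -134.7, 214.7]
ee_rot: [[-0.0, -0.215, -0.977], [-0.001, -0.977, 0.215], [-1.0, 0.001, 0.0]]
contact_force: [1.6, 0.6, 1.1]
gripper_width: -0.1
```

apply_moves --increments '[[0,[-10,-30,10],0],[0,[-15,-60,18],0],[0,[-15,-90,28],0],[0,[-15,-120,37],0],[0,[-15,-148,46],0]]'

```text
time: 4.42
ee_pos: [469.9, 21.4, 229.0]
ee_rot: [[0.002, -0.215, -0.977], [0.001, -0.977, 0.215], [-1.0, -0.001, -0.002]]
contact_force: [1.0, -0.0, -1.1]
gripper_width: 60.5
```

apply_moves --increments '[[0,[0,0,0],0],[0,[0,0,0],0],[0,[0,0,0],0],[0,[0,0,0],0],[0,[0,0,0],0]]'

```text
time: 4.83
ee_pos: [470.2, 19.1, 228.4]
ee_rot: [[0.0, -0.216, -0.976], [-0.0, -0.976, 0.216], [-1.0, 0.0, -0.0]]
contact_force: [-0.1, 0.7, -0.1]
gripper_width: 85.1
```

Run:
```python
from h import *
S=imaging.read_camera("scene"); print(red(S,(200,160,340,300)))
T=imaging.read_camera("top"); print(red(T,(215,180,360,280)))
s=r.read_state();print(s["ee_pos"],s["contact_force"],s["gripper_width"])
b=cv2.resize(S[90:290,205:350],(580,800)[:2],interpolation=cv2.INTER_CUBIC)[:600]
cv2.imwrite("pics/over.png",b)
```

```text
[([237.5, 184.3], [234, 181, 8, 8, 42]), ([297.6, 187.4], [295, 181, 8, 17, 63])]
[([336.9, 212.9], [334, 210, 7, 7, 43])]
[470.14627638  19.15958921 228.3124312 ] [-0.14816134 -0.13133906  0.27657146] 85.41648198770962
```

View pics/over.png

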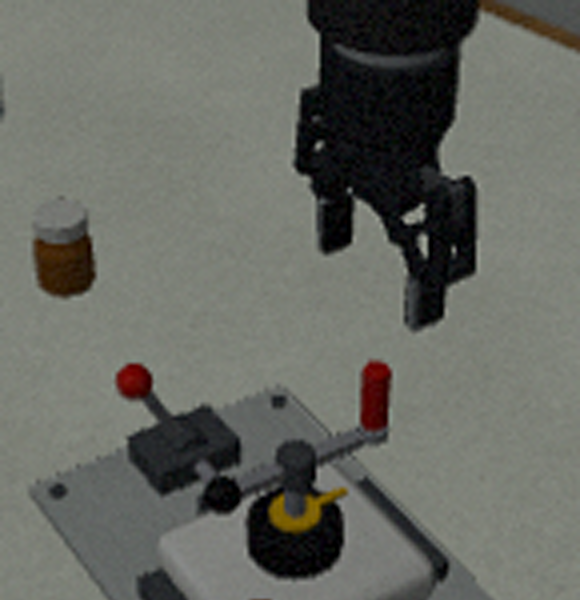

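apply_moves --increments '[[0,[20,0,0],0],[0,[42,0,0],0],[0,[62,0,0],0],[0,[78,0,0],0],[0,[86,0,0],0]]'

```text
time: 5.35
ee_pos: [469.1, 19.2, 139.8]
ee_rot: [[-0.003, -0.216, -0.976], [-0.001, -0.976, 0.216], [-1.0, 0.001, 0.003]]
contact_force: [-0.8, 0.6, 0.6]
gripper_width: 85.6
```

apply_moves --increments '[[0.5,[0,0,0],0],[0.6,[0,0,0],0],[0.6,[0,0,0],0],[0.6,[0,0,0],0],[0.6,[0,0,0],0]]'

```text
time: 5.77
ee_pos: [470.5, 20.0, 143.4]
ee_rot: [[0.002, -0.215, -0.977], [0.0, -0.977, 0.215], [-1.0, -0.001, -0.001]]
contact_force: [0.1, -1.1, -0.8]
gripper_width: 34.1
```

apply_moves --increments '[[0.75,[1,0,0],0],[0.8,[1,0,0],0],[1,[1,0,0],0],[1,[1,0,0],0],[1,[1,0,0],0]]' --force 30

```text
time: 6.18
ee_pos: [470.2, 19.9, 141.6]
ee_rot: [[0.001, -0.215, -0.977], [-0.0, -0.977, 0.215], [-1.0, -0.0, -0.001]]
contact_force: [-0.1, 0.7, 2.9]
gripper_width: 17.1
```

Run:
```python
from h import *
T=imaging.read_camera("top");S=imaging.read_camera("scene"); print(red(S,(200,160,340,300)))
s=r.read_state();print(s["time"],s["ee_pos"],s["contact_force"],s["gripper_width"])
for d in (6.28/60,):
  P=[(60*(1-np.cos(k*np.pi/30)),60*np.sin(k*np.pi/30)) for k in range(31)]
  for c in range(6): print([(np.round(-P[5*c+j][1]+P[5*c][1],1),np.round(-P[5*c+j][0]+P[5*c][0],1)) for j in range(1,6)])
```

```text
[([237.6, 184.3], [234, 181, 8, 8, 44]), ([295.1, 192.0], [295, 188, 2, 9, 9])]
6.2833 [470.1892314   19.9325194  141.59204845] [-0.7603668   0.28867607  2.0311475 ] 17.15052013562744
[(np.float64(-6.3), np.float64(-0.3)), (np.float64(-12.5), np.float64(-1.3)), (np.float64(-18.5), np.float64(-2.9)), (np.float64(-24.4), np.float64(-5.2)), (np.float64(-30.0), np.float64(-8.0))]
[(np.float64(-5.3), np.float64(-3.4)), (np.float64(-10.1), np.float64(-7.4)), (np.float64(-14.6), np.float64(-11.8)), (np.float64(-18.5), np.float64(-16.7)), (np.float64(-22.0), np.float64(-22.0))]
[(np.float64(-2.9), np.float64(-5.6)), (np.float64(-5.1), np.float64(-11.5)), (np.float64(-6.7), np.float64(-17.5)), (np.float64(-7.7), np.float64(-23.7)), (np.float64(-8.0), np.float64(-30.0))]
[(np.float64(0.3), np.float64(-6.3)), (np.float64(1.3), np.float64(-12.5)), (np.float64(2.9), np.float64(-18.5)), (np.float64(5.2), np.float64(-24.4)), (np.float64(8.0), np.float64(-30.0))]
[(np.float64(3.4), np.float64(-5.3)), (np.float64(7.4), np.float64(-10.1)), (np.float64(11.8), np.float64(-14.6)), (np.float64(16.7), np.float64(-18.5)), (np.float64(22.0), np.float64(-22.0))]
[(np.float64(5.6), np.float64(-2.9)), (np.float64(11.5), np.float64(-5.1)), (np.float64(17.5), np.float64(-6.7)), (np.float64(23.7), np.float64(-7.7)), (np.float64(30.0), np.float64(-8.0))]
```

apply_moves --increments '[[1,[0,-6.3,-0.3],0],[1,[0.1,-12.5,-1.3],0],[1,[0.1,-18.5,-2.9],0],[1,[0.2,-24.4,-5.2],0],[1,[0.2,-30,-8],0]]'

```text
time: 6.7
ee_pos: [484.5, 48.1, 141.4]
ee_rot: [[-0.0, -0.215, -0.977], [-0.0, -0.977, 0.215], [-1.0, 0.001, 0.0]]
contact_force: [-3.2, -2.1, 3.8]
gripper_width: 17.0
```

apply_moves --increments '[[1,[0,-5.3,-3.4],0],[1,[0.1,-10.1,-7.4],0],[1,[0.1,-14.6,-11.8],0],[1,[0.2,-18.5,-16.7],0],[1,[0.2,-22,-22],0]]'

```text
time: 7.12
ee_pos: [510.9, 65.3, 141.1]
ee_rot: [[-0.0, -0.214, -0.977], [0.0, -0.977, 0.214], [-1.0, -0.0, 0.0]]
contact_force: [-3.3, -0.1, 5.5]
gripper_width: 17.2
```

apply_moves --increments '[[1,[0,-2.9,-5.6],0],[1,[0,-5.1,-11.5],0],[1,[0,-6.7,-17.5],0],[1,[0,-7.7,-23.7],0],[1,[0,-8,-30],0]]'

```text
time: 7.53
ee_pos: [542.0, 66.8, 140.9]
ee_rot: [[-0.0, -0.214, -0.977], [0.001, -0.977, 0.214], [-1.0, -0.001, 0.0]]
contact_force: [-3.0, 0.7, 4.1]
gripper_width: 17.0
```

apply_moves --increments '[[1,[0,0.3,-6.3],0],[1,[0,1.3,-12.5],0],[1,[0,2.9,-18.5],0],[1,[0,5.2,-24.4],0],[1,[0,8,-30],0]]'

```text
time: 7.95
ee_pos: [570.0, 51.6, 140.9]
ee_rot: [[0.001, -0.215, -0.977], [0.001, -0.977, 0.215], [-1.0, -0.001, -0.001]]
contact_force: [-0.7, 4.5, 2.9]
gripper_width: 17.1
```

apply_moves --increments '[[1,[0,3.4,-5.3],0],[1,[0.1,7.4,-10.1],0],[1,[0.1,11.8,-14.6],0],[1,[0.2,16.7,-18.5],0],[1,[0.2,22,-22],0]]'

```text
time: 8.37
ee_pos: [586.5, 24.6, 140.8]
ee_rot: [[0.001, -0.215, -0.977], [0.0, -0.977, 0.215], [-1.0, -0.0, -0.001]]
contact_force: [1.2, 4.0, 2.6]
gripper_width: 17.3
```

apply_moves --increments '[[1,[0,5.6,-2.9],0],[1,[0.1,11.5,-5.1],0],[1,[0.1,17.5,-6.7],0],[1,[0.2,23.7,-7.7],0],[1,[0.2,30,-8],0]]'

```text
time: 8.78
ee_pos: [587.2, -6.7, 140.5]
ee_rot: [[0.0, -0.215, -0.977], [-0.0, -0.977, 0.215], [-1.0, 0.0, -0.0]]
contact_force: [1.7, 3.8, 3.1]
gripper_width: 17.0
```

apply_moves --increments '[[1,[0,-6.3,0.3],0],[1,[0,-12.5,1.3],0],[1,[0,-18.5,2.9],0],[1,[0,-24.4,5.2],0],[1,[0,-30,8],0]]'

```text
time: 9.2
ee_pos: [585.9, 26.0, 140.6]
ee_rot: [[0.0, -0.215, -0.977], [-0.0, -0.977, 0.215], [-1.0, 0.0, -0.0]]
contact_force: [1.7, -0.1, 2.1]
gripper_width: 17.1
```

apply_moves --increments '[[1,[0,-5.3,3.4],0],[1,[0,-10.1,7.4],0],[1,[0,-14.6,11.8],0],[1,[0,-18.5,16.7],0],[1,[0,-22,22],0]]'

```text
time: 9.62
ee_pos: [568.8, 52.2, 140.6]
ee_rot: [[0.0, -0.215, -0.977], [0.0, -0.977, 0.215], [-1.0, -0.001, -0.0]]
contact_force: [1.6, 1.8, 2.1]
gripper_width: 17.3
```

apply_moves --increments '[[1,[0,-2.9,5.6],0],[1,[0,-5.1,11.5],0],[1,[0,-6.7,17.5],0],[1,[0,-7.7,23.7],0],[1,[0,-8,30],0]]'

```text
time: 10.03
ee_pos: [540.9, 66.1, 140.6]
ee_rot: [[0.0, -0.215, -0.977], [0.0, -0.977, 0.215], [-1.0, -0.001, -0.0]]
contact_force: [1.1, 3.9, 4.0]
gripper_width: 17.2
```

apply_moves --increments '[[1,[0,0,0],0],[1,[0,0,0],0],[1,[0,0,0],0],[1,[0,0,0],0],[1,[0,0,0],0]]'

```text
time: 10.45
ee_pos: [541.8, 65.7, 140.6]
ee_rot: [[0.0, -0.215, -0.977], [0.0, -0.977, 0.215], [-1.0, -0.0, -0.0]]
contact_force: [0.9, 5.3, 4.7]
gripper_width: 17.0
```

Run:
```python
from h import *
S=imaging.read_camera("scene"); print(red(S,(200,160,340,300)))
s=r.read_state();print(s["time"],s["ee_pos"],s["contact_force"],s["gripper_width"])
b=cv2.resize(S[140:290,205:350],(580,600),interpolation=cv2.INTER_CUBIC)
cv2.imwrite("pics/back1.png",b)
```

```text
[([237.6, 184.4], [234, 181, 8, 8, 44]), ([289.0, 211.0], [289, 207, 1, 9, 9])]
10.5 [541.80845664  65.71733717 140.6350865 ] [1.78202978 4.81025146 4.51046124] 17.273183579092578
```

View pics/back1.png

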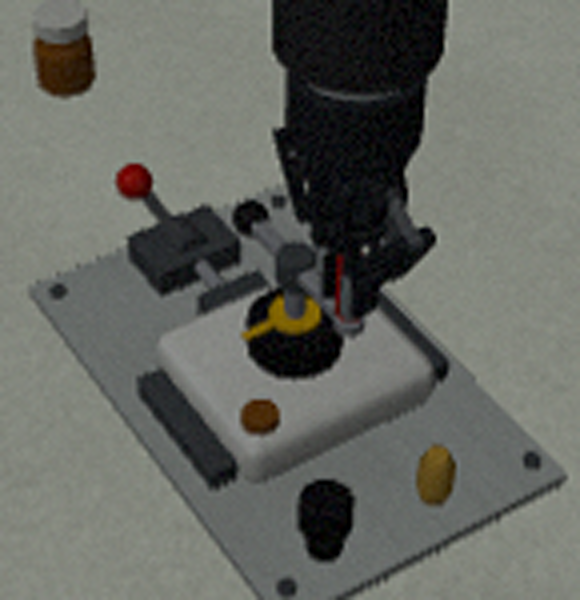

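apply_moves --increments '[[1,[0,0.3,-6.3],0],[1,[0,1.3,-12.5],0],[1,[0,2.9,-18.5],0],[1,[0,5.2,-24.4],0],[1,[0,8,-30],0]]'

```text
time: 10.92
ee_pos: [569.9, 50.9, 140.6]
ee_rot: [[0.001, -0.215, -0.977], [-0.0, -0.977, 0.215], [-1.0, 0.0, -0.001]]
contact_force: [2.3, 3.3, 3.2]
gripper_width: 17.3
```

apply_moves --increments '[[1,[0,3.4,-5.3],0],[1,[0,7.4,-10.1],0],[1,[0,11.8,-14.6],0],[1,[0,16.7,-18.5],0],[1,[0,22,-22],0]]'

```text
time: 11.33
ee_pos: [586.2, 24.1, 140.6]
ee_rot: [[0.0, -0.215, -0.977], [-0.001, -0.977, 0.215], [-1.0, 0.001, -0.0]]
contact_force: [3.2, 2.5, 3.9]
gripper_width: 17.1
```

apply_moves --increments '[[1,[0,5.6,-2.9],0],[1,[0,11.5,-5.1],0],[1,[0,17.5,-6.7],0],[1,[0,23.7,-7.7],0],[1,[0,30,-8],0]]'

```text
time: 11.75
ee_pos: [587.0, -6.8, 140.4]
ee_rot: [[-0.001, -0.215, -0.977], [-0.0, -0.977, 0.215], [-1.0, 0.001, 0.0]]
contact_force: [2.6, 2.4, 3.7]
gripper_width: 17.1
```

apply_moves --increments '[[1,[0,6.3,0.3],0],[1,[0,12.5,1.3],0],[1,[0.1,18.5,2.9],0],[1,[0.1,24.4,5.2],0],[1,[0.2,30,8],0]]'

```text
time: 12.17
ee_pos: [572.5, -33.9, 140.1]
ee_rot: [[-0.0, -0.215, -0.977], [0.0, -0.977, 0.215], [-1.0, -0.0, 0.0]]
contact_force: [2.8, 2.5, 2.9]
gripper_width: 17.0
```

apply_moves --increments '[[1,[0,5.3,3.4],0],[1,[0,10.1,7.4],0],[1,[0.1,14.6,11.8],0],[1,[0.1,18.5,16.7],0],[1,[0.2,22,22],0]]'

```text
time: 12.58
ee_pos: [546.1, -50.3, 139.8]
ee_rot: [[-0.0, -0.215, -0.977], [0.0, -0.977, 0.215], [-1.0, -0.0, 0.0]]
contact_force: [2.8, 3.1, 1.4]
gripper_width: 17.3
```

apply_moves --increments '[[1,[0,2.9,5.6],0],[1,[0,5.1,11.5],0],[1,[0.1,6.7,17.5],0],[1,[0.1,7.7,23.7],0],[1,[0.2,8,30],0]]'

```text
time: 13.0
ee_pos: [515.2, -51.5, 139.6]
ee_rot: [[0.0, -0.215, -0.977], [0.0, -0.977, 0.215], [-1.0, -0.0, -0.0]]
contact_force: [4.2, 3.1, 0.5]
gripper_width: 17.0
```

apply_moves --increments '[[1,[0,-0.3,-6.3],0],[1,[0,-1.3,-12.5],0],[1,[0,-2.9,-18.5],0],[1,[0,-5.2,-24.4],0],[1,[0,-8,-30],0]]'

```text
time: 13.42
ee_pos: [547.1, -50.4, 139.5]
ee_rot: [[-0.002, -0.215, -0.977], [-0.001, -0.977, 0.215], [-1.0, 0.001, 0.002]]
contact_force: [-2.5, 3.1, 0.6]
gripper_width: 17.4
```

apply_moves --increments '[[1,[0,-3.4,-5.3],0],[1,[0,-7.4,-10.1],0],[1,[0,-11.8,-14.6],0],[1,[0,-16.7,-18.5],0],[1,[0,-22,-22],0]]'

```text
time: 13.83
ee_pos: [573.3, -33.5, 139.7]
ee_rot: [[-0.001, -0.215, -0.977], [-0.001, -0.977, 0.215], [-1.0, 0.001, 0.001]]
contact_force: [-2.2, 0.6, -0.6]
gripper_width: 17.3
```

apply_moves --increments '[[1,[0,-5.6,-2.9],0],[1,[0,-11.5,-5.1],0],[1,[0,-17.5,-6.7],0],[1,[0,-23.7,-7.7],0],[1,[0,-30,-8],0]]'

```text
time: 14.25
ee_pos: [587.6, -5.5, 140.0]
ee_rot: [[0.0, -0.215, -0.977], [-0.0, -0.977, 0.215], [-1.0, 0.0, -0.0]]
contact_force: [-0.4, -1.1, -0.0]
gripper_width: 17.2
```

apply_moves --increments '[[1,[0,0,0],0],[1,[0,0,0],0],[1,[0,0,0],0],[1,[0,0,0],0],[1,[0,0,0],0]]'

```text
time: 14.67
ee_pos: [587.3, -6.0, 140.0]
ee_rot: [[0.0, -0.215, -0.977], [0.0, -0.977, 0.215], [-1.0, -0.0, -0.0]]
contact_force: [1.4, 0.9, -0.7]
gripper_width: 16.9
```

apply_moves --increments '[[1,[0,6.3,0.3],0],[1,[0,12.5,1.3],0],[1,[0,18.5,2.9],0],[1,[0,24.4,5.2],0],[1,[0,30,8],0]]'

```text
time: 15.08
ee_pos: [572.4, -34.2, 139.8]
ee_rot: [[-0.0, -0.216, -0.976], [0.0, -0.976, 0.216], [-1.0, -0.0, 0.0]]
contact_force: [0.1, 1.5, -1.1]
gripper_width: 17.2
```

apply_moves --increments '[[1,[0,5.3,3.4],0],[1,[0,10.1,7.4],0],[1,[0,14.6,11.8],0],[1,[0,18.5,16.7],0],[1,[0,22,22],0]]'

```text
time: 15.5
ee_pos: [546.2, -50.2, 139.8]
ee_rot: [[0.0, -0.215, -0.977], [0.0, -0.977, 0.215], [-1.0, -0.0, 0.0]]
contact_force: [-0.4, 2.9, -1.5]
gripper_width: 17.5
```

apply_moves --increments '[[1,[0,2.9,5.6],0],[1,[0,5.1,11.5],0],[1,[0,6.7,17.5],0],[1,[0,7.7,23.7],0],[1,[0,8,30],0]]'

```text
time: 15.92
ee_pos: [515.4, -51.3, 139.8]
ee_rot: [[0.001, -0.215, -0.977], [0.0, -0.977, 0.215], [-1.0, -0.001, -0.001]]
contact_force: [4.4, 3.8, -3.5]
gripper_width: 17.3
```

Run:
```python
from h import *
s=r.read_state();p=s["ee_pos"];print(s["time"],p,s["contact_force"])
# cumulative tool y,z from p=270deg for 3 deg rows, p up to 360
f=lambda p:np.array([-60*np.sin(p),-60*(1-np.cos(p))])
for c in range(7):
    a=np.radians(270+15*c)
    print(270+15*c,[np.round(f(a+np.radians(3*j))-f(a),1).tolist() for j in range(1,6)])
```

```text
15.9167 [515.40048436 -51.28490649 139.82901561] [ 4.43537117  3.83039422 -3.48278322]
270 [[-0.1, 3.1], [-0.3, 6.3], [-0.7, 9.4], [-1.3, 12.5], [-2.0, 15.5]]
285 [[-0.9, 3.0], [-1.9, 6.0], [-3.1, 8.9], [-4.5, 11.7], [-6.0, 14.5]]
300 [[-1.6, 2.7], [-3.4, 5.3], [-5.3, 7.8], [-7.4, 10.1], [-9.5, 12.4]]
315 [[-2.3, 2.2], [-4.7, 4.2], [-7.2, 6.1], [-9.7, 7.9], [-12.4, 9.5]]
330 [[-2.8, 1.5], [-5.6, 2.9], [-8.5, 4.1], [-11.5, 5.1], [-14.5, 6.0]]
345 [[-3.1, 0.7], [-6.1, 1.3], [-9.3, 1.7], [-12.4, 2.0], [-15.5, 2.0]]
360 [[-3.1, -0.1], [-6.3, -0.3], [-9.4, -0.7], [-12.5, -1.3], [-15.5, -2.0]]
```

apply_moves --increments '[[1,[0.1,-0.1,3.1],0],[1,[0.2,-0.3,6.3],0],[1,[0.3,-0.7,9.4],0],[1,[0.4,-1.3,12.5],0],[1,[0.5,-2.0,15.5],0]]'

```text
time: 16.33
ee_pos: [501.6, -46.2, 139.7]
ee_rot: [[0.002, -0.215, -0.977], [-0.0, -0.977, 0.215], [-1.0, -0.0, -0.002]]
contact_force: [4.8, 1.8, -3.2]
gripper_width: 17.0
```

```bash
cat >> h.py <<'E'
AX=np.array([528.7,6.6])
def load():
    s=r.read_state(); d=np.array(s["ee_pos"])[:2]-AX; n=d/np.linalg.norm(d); t=np.array([n[1],-n[0]])
    F=np.array(s["contact_force"]); p=np.arctan2(-(n[0]*.2145+n[1]*.9766)*-1,-(n[0]*.9766-n[1]*.2145))
    print("t",s["time"],"crank deg",np.round(np.degrees(p)%360,1),"r",np.round(np.linalg.norm(d),1),"resist",np.round(-F[:2]@t,1),"rad",np.round(F[:2]@n,1),"Fz",np.round(F[2],1))
E
python3 - <<'E'
from h import *
load()
f=lambda p:np.array([-60*np.sin(p),-60*(1-np.cos(p))])
for c in range(12):
    a=np.radians(285+6*c)
    print(285+6*c,[np.round(f(a+np.radians(1.5*j))-f(a),1).tolist() for j in range(1,5)])
E
```

```text
t 16.3333 crank deg 284.8 r 59.4 resist 3.4 rad -3.8 Fz -3.2
285 [[-0.4, 1.5], [-0.9, 3.0], [-1.4, 4.5], [-1.9, 6.0]]
291 [[-0.6, 1.5], [-1.2, 2.9], [-1.9, 4.3], [-2.6, 5.7]]
297 [[-0.7, 1.4], [-1.5, 2.8], [-2.3, 4.1], [-3.1, 5.4]]
303 [[-0.9, 1.3], [-1.8, 2.6], [-2.7, 3.8], [-3.7, 5.1]]
309 [[-1.0, 1.2], [-2.0, 2.4], [-3.1, 3.5], [-4.2, 4.7]]
315 [[-1.1, 1.1], [-2.3, 2.2], [-3.5, 3.2], [-4.7, 4.2]]
321 [[-1.2, 1.0], [-2.5, 1.9], [-3.8, 2.8], [-5.1, 3.7]]
327 [[-1.3, 0.8], [-2.7, 1.6], [-4.0, 2.4], [-5.4, 3.1]]
333 [[-1.4, 0.7], [-2.8, 1.4], [-4.3, 2.0], [-5.7, 2.6]]
339 [[-1.5, 0.5], [-3.0, 1.0], [-4.5, 1.5], [-6.0, 1.9]]
345 [[-1.5, 0.4], [-3.1, 0.7], [-4.6, 1.0], [-6.1, 1.3]]
351 [[-1.6, 0.2], [-3.1, 0.4], [-4.7, 0.6], [-6.2, 0.7]]
```

apply_moves --increments '[[1,[0.1,-0.4,1.5],0],[1,[0.2,-0.9,3],0],[1,[0.3,-1.4,4.5],0],[1,[0.4,-1.9,6],0],[1,[0.4,-1.9,6],0]]'

```text
time: 16.75
ee_pos: [496.2, -43.2, 139.6]
ee_rot: [[0.003, -0.215, -0.977], [-0.001, -0.977, 0.215], [-1.0, -0.0, -0.003]]
contact_force: [4.3, 1.4, -3.3]
gripper_width: 17.5
```

apply_moves --increments '[[1,[0.1,-0.6,1.5],0],[1,[0.1,-1.2,2.9],0],[1,[0.2,-1.9,4.3],0],[1,[0.2,-2.6,5.7],0],[1,[0.2,-2.6,5.7],0]]'

```text
time: 17.17
ee_pos: [491.2, -39.6, 139.6]
ee_rot: [[0.003, -0.215, -0.977], [-0.001, -0.977, 0.215], [-1.0, 0.0, -0.003]]
contact_force: [4.9, 0.6, -2.8]
gripper_width: 17.3
```

```bash
python3 -c "from h import *;load()"
```

```text
t 17.1667 crank deg 296.6 r 59.5 resist 3.4 rad -3.6 Fz -2.8
```

apply_moves --increments '[[1,[0,-0.7,1.4],0],[1,[0,-1.5,2.8],0],[1,[0,-2.3,4.1],0],[1,[0,-3.1,5.4],0],[1,[0,-3.1,5.4],0]]'

```text
time: 17.58
ee_pos: [486.5, -35.5, 139.5]
ee_rot: [[0.002, -0.215, -0.977], [-0.001, -0.977, 0.215], [-1.0, 0.0, -0.002]]
contact_force: [4.9, 0.6, -1.6]
gripper_width: 17.1
```

```bash
python3 -c "from h import *;load()"
```

```text
t 17.5833 crank deg 302.7 r 59.6 resist 3.0 rad -3.9 Fz -1.6
```

apply_moves --increments '[[1,[0,-0.9,1.3],0],[1,[0,-1.8,2.6],0],[1,[0.1,-2.7,3.8],0],[1,[0.1,-3.7,5.1],0],[1,[0.1,-3.7,5.1],0]]'

```text
time: 18.0
ee_pos: [482.7, -31.4, 139.5]
ee_rot: [[0.003, -0.215, -0.977], [-0.002, -0.977, 0.215], [-1.0, 0.001, -0.003]]
contact_force: [7.1, -2.6, -2.0]
gripper_width: 17.3
```

```bash
python3 -c "from h import *;load()"
```

```text
t 18.0 crank deg 308.0 r 59.7 resist 6.5 rad -3.8 Fz -2.0
```

apply_moves --increments '[[1,[0,-0.7,0.8],0],[1,[0,-1.4,1.6],0],[1,[0,-2.1,2.4],0],[1,[0,-2.8,3.2],0],[1,[0,-2.8,3.2],0]]'

```text
time: 18.42
ee_pos: [480.4, -28.6, 139.6]
ee_rot: [[0.003, -0.216, -0.976], [-0.003, -0.976, 0.216], [-1.0, 0.002, -0.004]]
contact_force: [9.6, -5.5, -3.3]
gripper_width: 17.1
```

```bash
python3 -c "from h import *;load()"
```

```text
t 18.4167 crank deg 311.5 r 59.8 resist 10.2 rad -4.5 Fz -3.3
```

apply_moves --increments '[[1,[0,-0.5,0.5],0],[1,[0,-1.1,1.1],0],[1,[0,-1.1,1.1],0],[1,[0,-1.1,1.1],0],[1,[0,-1.1,1.1],0]]'

```text
time: 18.83
ee_pos: [479.6, -27.7, 139.5]
ee_rot: [[0.003, -0.216, -0.976], [-0.004, -0.976, 0.216], [-1.0, 0.003, -0.004]]
contact_force: [10.0, -5.9, -3.5]
gripper_width: 17.2
```

apply_moves --increments '[[1,[0,0,0],0],[1,[0,0,0],0],[1,[0,0,0],0],[1,[0,0,0],0],[1,[0,0,0],0]]'

```text
time: 19.25
ee_pos: [479.7, -27.7, 139.6]
ee_rot: [[0.003, -0.216, -0.976], [-0.004, -0.976, 0.216], [-1.0, 0.003, -0.004]]
contact_force: [9.4, -5.8, -3.5]
gripper_width: 17.0
```

Run:
```python
from h import *
load()
f=lambda p:np.array([-60*np.sin(p),-60*(1-np.cos(p))])
for c in range(4):
    a=np.radians(314.5-25*c)
    print(314.5-25*c,[np.round(f(a-np.radians(5*j))-f(a),1).tolist() for j in range(1,6)])
```

```text
t 19.25 crank deg 312.7 r 59.8 resist 10.1 rad -4.4 Fz -3.5
314.5 [[3.5, -3.9], [6.7, -8.1], [9.4, -12.5], [11.8, -17.2], [13.8, -22.0]]
289.5 [[1.5, -5.0], [2.6, -10.1], [3.3, -15.3], [3.4, -20.6], [3.2, -25.8]]
264.5 [[-0.7, -5.2], [-1.9, -10.3], [-3.5, -15.3], [-5.6, -20.1], [-8.0, -24.7]]
239.5 [[-2.9, -4.4], [-6.1, -8.5], [-9.6, -12.3], [-13.5, -15.8], [-17.7, -19.0]]
```

apply_moves --increments '[[1,[0,-0.7,0.6],0],[1,[0,-0.7,0.6],0],[1,[0,-0.7,0.6],0],[1,[0,-0.7,0.6],0],[1,[0,-0.7,0.6],0]]'

```text
time: 19.67
ee_pos: [479.2, -27.0, 139.6]
ee_rot: [[0.003, -0.216, -0.976], [-0.004, -0.976, 0.216], [-1.0, 0.003, -0.004]]
contact_force: [8.4, -6.6, -3.4]
gripper_width: 17.2
```

```bash
python3 -c "from h import *;load()"
```

```text
t 19.6667 crank deg 313.4 r 59.9 resist 10.2 rad -3.2 Fz -3.4
```

apply_moves --increments '[[1,[0,3.5,-3.9],0],[1,[0,6.9,-8.3],0],[1,[0,9.9,-12.8],0],[1,[0,12.4,-17.6],0],[1,[0,14.5,-22.5],0]]'

```text
time: 20.08
ee_pos: [497.2, -44.1, 139.3]
ee_rot: [[0.001, -0.215, -0.977], [0.0, -0.977, 0.215], [-1.0, -0.0, -0.0]]
contact_force: [1.6, 3.9, 1.4]
gripper_width: 17.2
```

apply_moves --increments '[[1,[0,1.5,-5],0],[1,[0,2.6,-10.1],0],[1,[0,3.3,-15.3],0],[1,[0,3.4,-20.6],0],[1,[0,3.2,-25.8],0]]'

```text
time: 20.5
ee_pos: [521.9, -52.8, 139.1]
ee_rot: [[0.0, -0.215, -0.977], [-0.0, -0.977, 0.215], [-1.0, 0.0, -0.0]]
contact_force: [-0.7, 4.3, 4.9]
gripper_width: 17.2
```

apply_moves --increments '[[1,[0,-0.7,-5.2],0],[1,[0,-1.9,-10.3],0],[1,[0,-3.5,-15.3],0],[1,[0,-5.6,-20.1],0],[1,[0,-8,-24.7],0]]'

```text
time: 20.92
ee_pos: [547.4, -50.3, 139.1]
ee_rot: [[-0.001, -0.215, -0.977], [-0.001, -0.977, 0.215], [-1.0, 0.001, 0.001]]
contact_force: [-1.8, 3.2, 6.0]
gripper_width: 17.0
```

```bash
python3 -c "from h import *;load()"
```

```text
t 20.9167 crank deg 239.4 r 59.9 resist -0.7 rad -3.6 Fz 6.0
```

apply_moves --increments '[[1,[0,-2.9,-4.4],0],[1,[0,-6.1,-8.5],0],[1,[0,-9.6,-12.3],0],[1,[0,-13.5,-15.8],0],[1,[0,-17.7,-19],0]]'

```text
time: 21.33
ee_pos: [569.6, -37.5, 139.2]
ee_rot: [[-0.001, -0.215, -0.977], [-0.002, -0.977, 0.215], [-1.0, 0.002, 0.001]]
contact_force: [-2.0, 1.5, 7.0]
gripper_width: 17.0
```

apply_moves --increments '[[1,[0,-2.3,-1.5],0],[1,[0,-4.7,-2.9],0],[1,[0,-7.2,-4.2],0],[1,[0,-7.2,-4.2],0],[1,[0,-7.2,-4.2],0]]'

```text
time: 21.75
ee_pos: [575.2, -31.5, 139.2]
ee_rot: [[-0.001, -0.215, -0.977], [-0.002, -0.977, 0.215], [-1.0, 0.002, 0.001]]
contact_force: [-0.8, 1.2, 6.4]
gripper_width: 17.2
```

Run:
```python
from h import *
load()
S=imaging.read_camera("scene")
cv2.imwrite("pics/back3.png",cv2.resize(S[140:290,205:350],(580,600),interpolation=cv2.INTER_CUBIC))
```

```text
t 21.75 crank deg 207.0 r 60.1 resist 0.4 rad -1.4 Fz 6.4
```

View pics/back3.png

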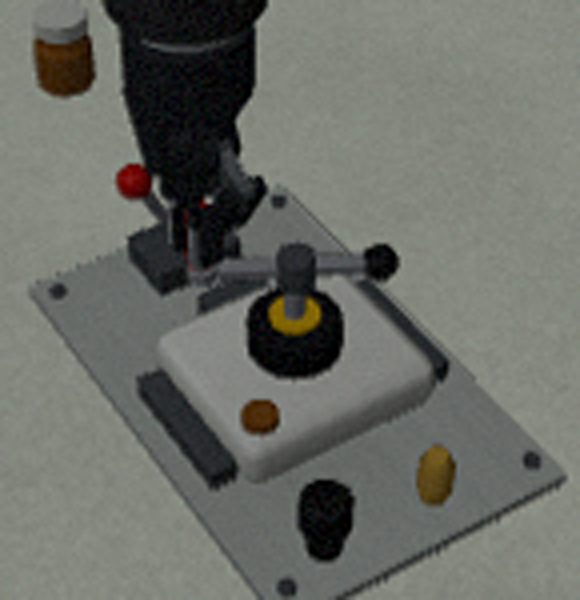

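apply_moves --increments '[[0.7,[0,0,0],0],[0.5,[0,0,0],0],[0.3,[0,0,0],0],[0,[0,0,0],0],[0,[0,0,0],0]]'

```text
time: 22.22
ee_pos: [575.0, -31.0, 138.2]
ee_rot: [[-0.001, -0.215, -0.977], [-0.0, -0.977, 0.215], [-1.0, 0.001, 0.001]]
contact_force: [-0.1, 1.5, 1.2]
gripper_width: 73.1
```

apply_moves --increments '[[0,[-8,0,0],0],[0,[-30,0,0],0],[0,[-60,0,0],0],[0,[-95,0,0],0],[0,[-130,0,0],0]]'

```text
time: 22.63
ee_pos: [574.8, -31.0, 270.6]
ee_rot: [[-0.0, -0.215, -0.977], [-0.001, -0.977, 0.215], [-1.0, 0.001, 0.0]]
contact_force: [1.1, 1.0, 1.1]
gripper_width: 85.1
```

apply_moves --increments '[[0,[0,0,35],0],[0,[0,0,70],0],[0,[0,0,105],0],[0,[0,0,130],0],[0,[0,0,150],0]]'

```text
time: 23.05
ee_pos: [427.1, 1.5, 269.8]
ee_rot: [[0.002, -0.215, -0.977], [0.001, -0.977, 0.215], [-1.0, -0.001, -0.002]]
contact_force: [0.7, 0.8, 0.4]
gripper_width: 85.8
```

apply_moves --increments '[[0,[0,0,0],0],[0,[0,0,0],0],[0,[0,0,0],0],[0,[0,0,0],0],[0,[0,0,0],0]]'

```text
time: 23.47
ee_pos: [429.1, 1.3, 268.3]
ee_rot: [[-0.001, -0.216, -0.976], [-0.001, -0.976, 0.216], [-1.0, 0.001, 0.001]]
contact_force: [0.5, -0.2, -0.6]
gripper_width: 85.6
```

Run:
```python
from h import *
load()
S=imaging.read_camera("scene");T=imaging.read_camera("top")
print(red(S,(200,160,340,300)),red(T,(215,180,360,280)))
a=cv2.resize(T[175:285,210:360],(400,293),interpolation=cv2.INTER_CUBIC)
b=cv2.resize(S[140:290,205:350],(400,414),interpolation=cv2.INTER_CUBIC)
cv2.imwrite("pics/end.png",np.hstack([cv2.copyMakeBorder(a,0,121,0,0,0),b]))
```

```text
t 23.4667 crank deg 344.6 r 99.7 resist 0.3 rad -0.5 Fz -0.6
[([237.4, 184.4], [234, 181, 8, 8, 42]), ([253.4, 196.9], [251, 190, 7, 18, 62])] [([336.9, 212.8], [334, 210, 7, 7, 42])]
```

View pics/end.png

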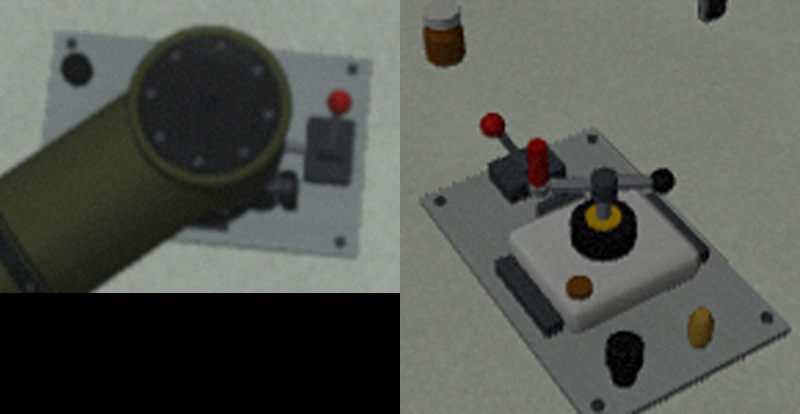

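Run:
```python
from h import *
for px in ([297.3,187.3],[253.4,196.9]):
    d=plane("scene",px,158)[:2]-[527,7]; x=d@[.9766,-.2145]; y=d@[.2145,.9766]; print(np.hypot(x,y),np.degrees(np.arctan2(y,-x))%360)
r.hand_in()
```

```text
58.92436069896432 356.6103072053959
62.89116082524948 209.43398049019143
the job is handed in; nothing more can be done
```

The job is done and handed in at about 23.5 s of the 70 s allowed; hand-in reports no verdict.

**What I did:** I pushed the clamp lever fully over. Then I gripped the crank and ran half a turn clockwise, a quarter back, half on, and a quarter back. I ran it on slowly until the resistance at the grip rose from about 3.4 N to 6.5 N, then pressed to about 10.2 N and held that for over a second. Last, I eased the crank back, let go and drew the hand clear.

**Last checks:**
- **Clamp:** the ball ended about 37–38 mm past upright, close to 1.0 rad by my estimate. It was at the same place in both cameras at the end.
- **Crank:** the camera puts it at about 209°, and the hand was at 207° before release. The bottom came up at about 303°, so the tap stands about 1.65 rad back (wanted: 1.2 to 2.4).
- **Forces and bystanders:** the hand touches nothing, with readings under 1 N. In the final picture nothing near the stand looked disturbed; I did not measure the bystanders.

**Doubts:**
- In the last two small presses the hand moved about 2 mm but the force stayed near 10 N, so the sleeve may have slipped a little in the pads. The peak load was still well under the 18 N at which the tap snaps.
- Most of the pointer was hidden behind the hub near the end, so how far the tap ran rests on the crank angle and the force, not on seeing the pointer.

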